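# Pack out the alternator slide and hold the wedge

## Task

On the garage bench, slide the alternator by its red post along the bed, away from the blue stop block, until it is fully home against the striped end stop. Then pack the gap that opens between the blue block and the grey nose block: stand one yellow spacer against the blue block, or two if the wedge would otherwise sink to the bottom without gripping (leave a spacer you do not need in the rack), and press the orange wedge down next to the nose block, thin end first and flat side to the spacers, until you feel the pack go tight. Finish while still holding the wedge pressed in tight, and do not disturb the spray can, the spanner or the mug.

Things in the scene. Friction and masses are not known exactly. Their poses are not given: they have to be found in the camera images.
- bed: dark steel slide bed fixed to the bench, 100 mm wide (x), 290 mm long (y), 12 mm thick. Origin on the bench, mid-width, directly under the nose face when the alternator is fully home; bed top 12 mm above it. y points along the bed from the blue stop block to the striped end stop, z up. Its place and yaw vary; everything on it turns with it.
- carriage (a joint): position of the alternator along the bed's +y in m: 0 = nearest the blue block, 0.030 = fully home against the end stop. It stays where it is left; friction about 6 N. It starts 13 to 25 mm short of home.
- handle (a point): centre of the red square post on top of the alternator, 22 mm by 22 mm by 40 mm tall, top 20 mm above this point; 90 mm along +y from the nose face. It moves with the alternator.
- nose_face (a point): middle of the top edge of the upright face of the grey nose block (34 mm wide, 28 mm long, 60 mm tall above the bed) which the alternator carries; the face looks along the bed's -y, towards the blue block. It moves with the alternator.
- stop_face (a point): middle of the top edge of the upright face of the blue stop block, 34 mm wide, 60 mm tall above the bed, on the bed's middle line; the face looks along the bed's +y towards the nose face. The gap is the distance along the bed's y from here to nose_face: 27 to 55 mm once the alternator is home, different each time.
- stop_block: blue stop block bolted to the bed, 34 mm (x) by 45 mm (y) by 60 mm tall, with a low foot 74 mm wide; origin at the centre of its underside on the bed's top, axes as the bed's.
- rack: plywood rack fixed to the bench, 100 mm (x) by 170 mm (y), base 12 mm thick, origin at the centre of its underside; place and yaw vary. From +y to -y: spacer_a (y +55 mm), spacer_b (y +5 mm), each standing on the base between two ribs 16 mm tall, and the wedge (y -52 mm), its head resting on two posts 88 mm tall. Their x axes lie along the rack's x.
- spacer_a_grip (a point): centre of the upright aluminium tab of a yellow slotted spacer; tab 40 mm wide (x), 8 mm thick (y), 40 mm tall. Under it the yellow body, 40 mm wide (x), 15 mm thick (y), 60 mm tall; its foot is 80 mm below this point. Pinch the tab across its width (x), clear of neighbours. In the gap its x lies along the bed's x; fully down it stands on the bed, body level with both block tops.
- spacer_b_grip (a point): the same point of the second spacer, identical to the first. Each weighs about 0.15 kg. One spacer plus the wedge fits gaps up to about 42 mm, two spacers plus the wedge gaps above about 40 mm.
- wedge_grip (a point): centre of the wedge's black head: 54 mm wide (x), 14 mm thick (y), 44 mm tall. Pinch it across its width (x). Under it the orange blade, 34 mm wide (x), 70 mm long, 33 mm thick under the head, 5 mm at the tip. Its -y side is flat and upright, 10 mm from this point; the +y side slopes. Use it with the flat side against spacers that stand against the blue block, slope towards the nose block.
- wedge_tip (a point): middle of the wedge's thin lower edge, 92 mm below wedge_grip and 7.5 mm to its -y side. The wedge tightens where the blade is as thick as the room left beside the spacers: with 9 to 27 mm of room the tip goes 10 to 55 mm below the block tops. 10 to 15 N of downward push makes it tight. With over 28 mm of room it bottoms out on the bed, loose. Mass 0.12 kg.
- spray_can: bystander: can 60 mm across, 130 mm tall, origin at the centre of its base. Leave it alone.
- spanner_grip (a point): bystander: handle of a spanner lying on the bench, about 180 mm long. Leave it alone.
- mug: bystander: white mug 76 mm across, 85 mm tall, origin at the centre of its base. Leave it alone.
Not all that is in view belongs to the job. What is shaped like the part that bears spacer_b_grip but turquoise is not meant.

How it is judged:
By the outcome, as a careful person would: the job done as asked, in the order asked, and still so for the second after the job is handed in, while the arm keeps its last pose, push and grip.
It also fails if it takes over 72 s, if anything falls off the work surface, if the arm or the gripper's body presses on something with over 40 N, if the wrist force passes 120 N, or if a joint passes its speed limit or range.

## Robot

A 7-joint arm with a two-finger parallel gripper is mounted at the origin on the work surface. World frame = base frame: x ahead of the robot, y to its left, z up, the work surface at z = 0. Lengths are in m, angles in rad, forces in N, time in s.
With the tool pointing down it reaches from about 0.4 to 0.85 m from the base axis. Payload 4.5 kg.
Tool frame: the origin (TCP) lies midway between the tips of the shut fingers; the grasp point (between the pads) lies 19 mm behind it; x points along the fingers, y is the direction in which the jaws open and shut, and the axes are right-handed (so a half turn about x gives the same grasp; the last joint's range is limited). The gripper opens to 88 mm and grips with 3 to 60 N. Pads are 18 mm wide; open, the fingers measure 123 mm over their backs; the gripper's body (75 mm by 187 mm) begins 45 mm behind the grasp point.
Start: joints at [0.034, 0.689, -0.195, 1.565, 0.157, 0.902, -0.215], TCP at [0.625, 0, 0.239] pointing down, gripper open.
Joint ranges: [-3.01, 3.01], [-0.46, 2.08], [-1.47, 1.51], [0.13, 2.56], [-1, 4.14], [0.04, 2.09], [-2.66, 2.66]. Speed limits (rad/s): [2.57, 2.57, 3.14, 3.14, 3.14, 3.14, 3.14].

## Interface

Orientations are given as a unit quaternion [x, y, z, w].
In Python, from plant import r gives the robot as it stands.
- The arm moves only by the tool arm_command, never from a script. Its argument "plan" is a list of rows, each a list of 5 numbers: the finger opening in m, from 0 to 0.0881, then the shift along the tool's x, y, z in m, then the turn about the tool's x in rad. In form: [[grip, dx, dy, dz, roll], ...]. A call has 1 to 12 rows; each row shifts and turns the commanded pose from where the row before left it, along the tool's axes as they then stand; what a row does not reach is not made up. A row lasts 1/8 s, in which the tool goes at most 62.5 mm and 10.7 degrees, less where a joint would pass 70% of its speed; a pose out of reach is approached as far as the arm can. A call is refused whole if a number of a shift passes 0.0625 or a number of a turn 0.188, either way. A call with a gripper value outside its range is refused whole. The fingers move at their own pace and stop on an object; "force" is the grip in N (left out, the last holds). Time passes only in rows, so rows that do not move let the fingers close. It gives the time, the measured TCP pose, the force and the opening at its end, in the units of the state.
- r.get_state(): the state, without advancing time (a new reading comes with each control period).
- r.snapshot(name): name is "scene" or "side" or "wrist"; returns (picture, depth): 480x640x3 uint8, red, green, blue; 480x640 float32, m along the optical axis (not along the pixel's ray), 0 where there is no reading.
- r.calibration(name): a dict with "fx", "fy", "cx", "cy" (pixels), "k1" (the pictures are not rectified: a ray, as slopes to the right and down, at radius r is drawn at 1 + k1 r^2 times it, then the intrinsics apply), "eye" and "orientation" of the camera in the world; the wrist camera has in their place "mount" (4x4, takes a point from camera to tool coordinates, whose origin is the TCP and whose axes are the tool frame's). Camera axes: x right, y down, z forward; pixel columns grow to the right and rows downward; lengths in m; the calibration is good to about 2 mm. A picture is of the moment at which its call begins: read the wrist's pose just before it. calibration takes no time and is no camera call.
- r.finish_job(): hands the job in, once; it reports no verdict.
The state is a dict: "clock": time; "q": joint angles; "qd": joint speeds; "joint_torque": joint torques, N m; "tool_pos": TCP position; "eef_rot": TCP orientation; "contact_force": force on the tool from outside, world axes, zero at the start; "moment": the same for the moment, N m; "opening": opening from 0.0 (shut) to 1.0 (fully open).
Only numpy, scipy, OpenCV 4.12 (cv2) and the standard library are available. Lean on these libraries where they do the work, as an engineer would, in place of code of your own. Each camera call takes 0.05 s, during which the arm holds its last target.

## Working session

There is one attempt and no reset: what is moved stays moved. The work goes in short steps, Python scripts to look and compute and a tool call to move; the robot and the scene stay as the last step left them, time stands still between calls to the robot, and variables do not carry over. Pictures are saved under pics/ and viewed, and the job is handed in when it is done.

Besides the shell and the picture viewer there is one more tool, called after "Emit:" as name([rows], argument=value, ...), one row to a line, values as JSON. arm_command: Moves the arm, as the interface text tells. Its arguments: {"type":"object","properties":{"plan":{"type":"array","items":{"type":"array","items":{"type":"number"}}},"force":{"type":"number"}},"required":["plan"]}

```bash
ls; mkdir -p pics
cat > h.py <<'E'
import numpy as np, cv2
from scipy.spatial.transform import Rotation as R
from plant import r
def cam(name,st=None):
    c=r.calibration(name)
    if 'mount' in c:
        st=st or r.get_state()
        T=np.eye(4);T[:3,:3]=R.from_quat(st['eef_rot']).as_matrix();T[:3,3]=st['tool_pos']
        T=T@np.array(c['mount']);return c,T[:3,:3],T[:3,3]
    o=np.array(c['orientation'])
    M=R.from_quat(o).as_matrix() if o.size==4 else o.reshape(3,3)
    return c,M,np.array(c['eye'])
def und(c,u,v):
    K=np.array([[c['fx'],0,c['cx']],[0,c['fy'],c['cy']],[0,0,1]])
    p=cv2.undistortPoints(np.array([[[u,v]]],float),K,np.array([c['k1'],0,0,0,0.]))
    return p[0,0]
def ray(C,u,v):
    c,M,e=C; x,y=und(c,u,v); return e, M@np.array([x,y,1])
def atz(C,u,v,z):
    e,d=ray(C,u,v); return e+d*(z-e[2])/d[2]
def atd(C,u,v,dep):
    e,d=ray(C,u,v); return e+d*dep
def proj(C,P):
    c,M,e=C; p=(np.atleast_2d(P)-e)@M; s=p[:,:2]/p[:,2:]; k=1+c['k1']*(s**2).sum(1,keepdims=True)
    return s*k*[c['fx'],c['fy']]+[c['cx'],c['cy']]
def shot(name,tag):
    st=r.get_state(); C=cam(name,st); p,d=r.snapshot(name)
    cv2.imwrite(f'pics/{tag}.png',p[:,:,::-1]); np.savez(f'pics/{tag}.npz',d=d,M=C[1],e=C[2]); return C,p,d
def load(name,tag):
    z=np.load(f'pics/{tag}.npz'); return (r.calibration(name),z['M'],z['e']),cv2.imread(f'pics/{tag}.png'),z['d']
E
python3 - <<'E'
from h import *
for n in ['scene','side','wrist']:
    shot(n,n+'0'); print(r.calibration(n))
print(r.get_state())
E
```

```text
pics
{'fx': 501.6054459183392, 'fy': 501.6054459183392, 'cx': 326.658421612715, 'cy': 236.1085847023097, 'k1': -0.1275097707345365, 'eye': array([ 1.17110958, -0.50205713,  0.93711389]), 'orientation': array([ 0.85230084,  0.37857295, -0.14024275, -0.33256244])}
{'fx': 569.4199465548015, 'fy': 569.4199465548015, 'cx': 307.65016424114907, 'cy': 236.3501757232834, 'k1': -0.13998120740155479, 'eye': array([-0.03282399,  0.83845534,  0.83282257]), 'orientation': array([-0.28805281,  0.83735918, -0.43952915,  0.1505633 ])}
{'fx': 359.9840497232748, 'fy': 359.9840497232748, 'cx': 318.1135590206526, 'cy': 238.67046216870705, 'k1': -0.04647441320028355, 'mount': array([[ 3.00202303e-04, -3.01329061e-01,  9.53520166e-01,
        -1.46236175e-01],
       [ 9.99999813e-01,  5.98410385e-04, -1.25727606e-04,
         1.23476892e-03],
       [-5.32710988e-04,  9.53520026e-01,  3.01329184e-01,
        -7.86176790e-02],
       [ 0.00000000e+00,  0.00000000e+00,  0.00000000e+00,
         1.00000000e+00]])}
{'clock': 0.15, 'q': array([ 0.03377166,  0.68980783, -0.19452481,  1.56608556,  0.15731188,
        0.90249937, -0.21509148]), 'qd': array([ 0.00077098, -0.00342623, -0.00112288, -0.00186699, -0.00039164,
        0.0017375 , -0.00106633]), 'joint_torque': array([-1.46674727e-03, -5.27863634e+01, -1.26819178e+00, -1.53587687e+01,
       -5.24473807e-02,  3.92338901e-03,  1.12435155e-04]), 'tool_pos': array([ 6.24524252e-01, -2.22169160e-05,  2.38089119e-01]), 'eef_rot': array([-0.49959424, -0.50034935,  0.50035292, -0.49970299]), 'contact_force': array([1.34394324, 0.16712225, 0.1927857 ]), 'moment': array([ 0.03821716, -0.04009852,  0.03367677]), 'opening': 1.0065172888057918}
```

View pics/scene0.png

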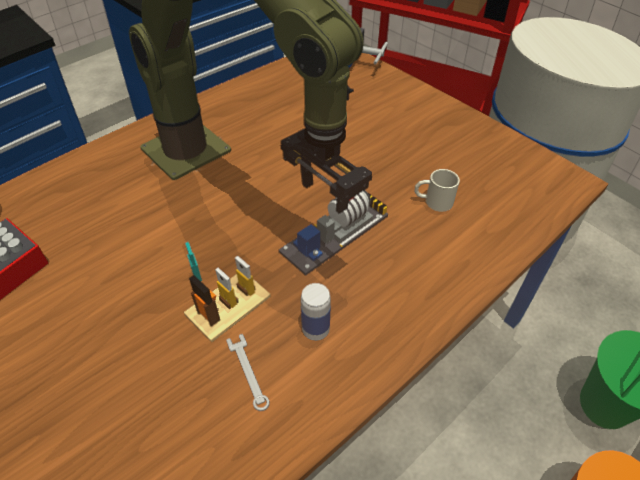

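View pics/side0.png

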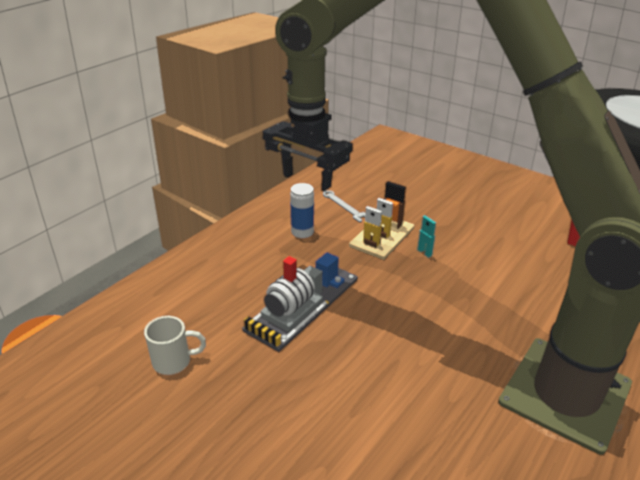

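View pics/wrist0.png

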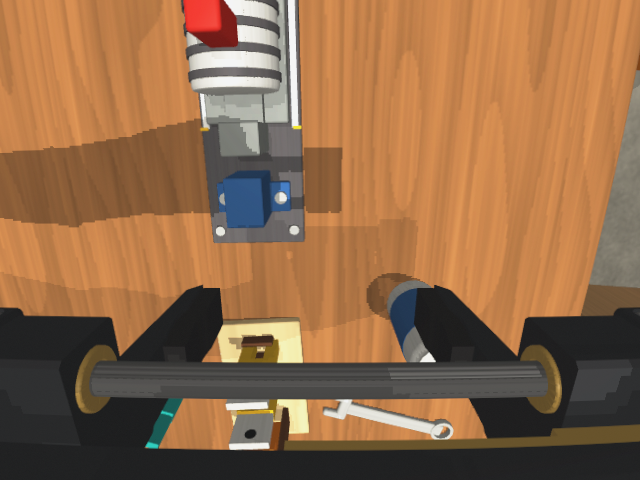

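The scene and side views show the bed with the blue block, grey nose, red post and striped stop, and the rack with two spacers and the wedge. The can sits near the path. The turquoise decoy stands beside the rack, at about side (427,237). I'll enlarge both views.

Run:
```python
import cv2
for n,(x,y,w,h) in {'scene':(170,180,230,172),'side':(230,160,220,190)}.items():
    p=cv2.imread(f'pics/{n}0.png')[y:y+h,x:x+w]
    cv2.imwrite(f'pics/{n}0c.png',cv2.resize(p,None,fx=3.1,fy=3.1,interpolation=cv2.INTER_CUBIC))
p=cv2.imread('pics/wrist0.png')[0:260,150:350]
cv2.imwrite('pics/wrist0c.png',cv2.resize(p,None,fx=2.3,fy=2.3,interpolation=cv2.INTER_CUBIC))
```

```text
(no output)
```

View pics/scene0c.png

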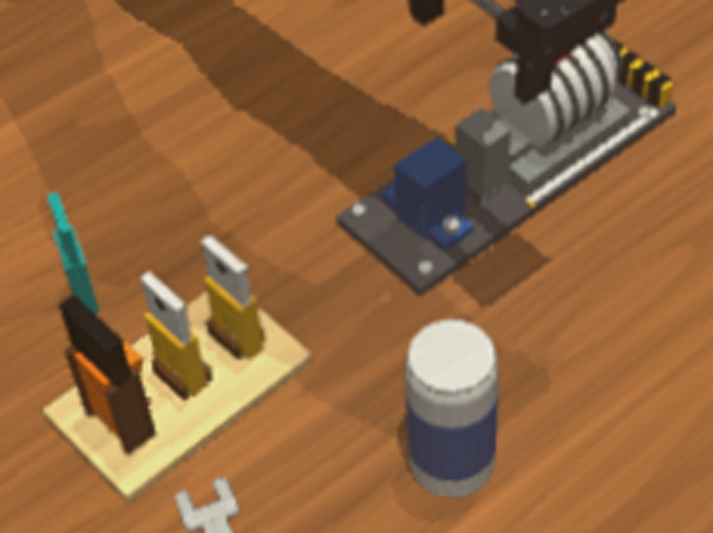

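View pics/side0c.png

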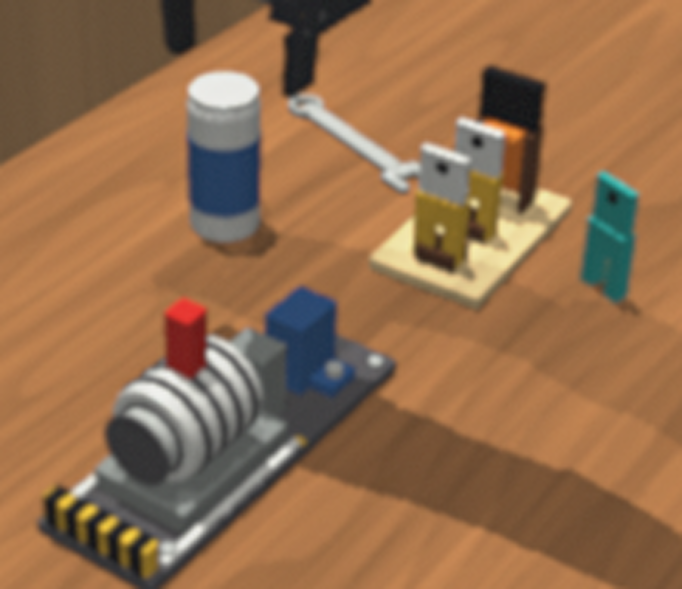

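View pics/wrist0c.png

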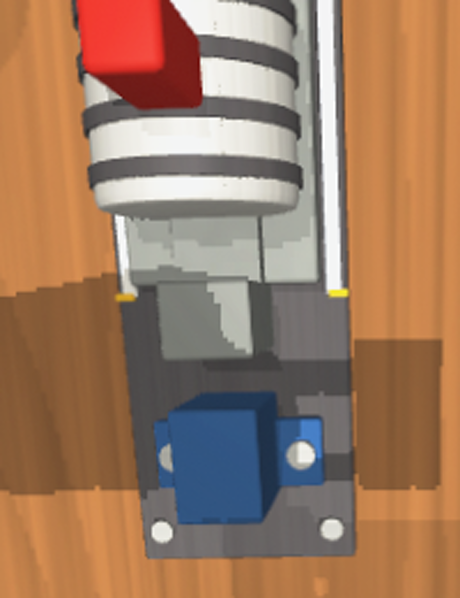

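Run:
```python
from h import *
C,p,d=load('wrist','wrist0'); print('eye',C[2],'right',C[1][:,0],'down',C[1][:,1])
f=lambda x,y:(150+x/2.3,y/2.3)
for n,(x,y),z in [('bedL',(148,557),.012),('bedR',(355,555),.012),('Lup',(118,297),.012),('Rup',(349,293),.012),
 ('blue',(174,522),.072),('blue',(263,522),.072),('blue',(172,412),.072),('blue',(266,408),.072),
 ('nose',(162,358),.072),('nose',(253,356),.072),('nose',(158,284),.072),('nose',(248,280),.072),('red',(83,72),.15),('red',(163,72),.15)]:
    u,v=f(x,y); q=np.clip(int(round(v)),0,479); print(n,np.round(atz(C,u,v,z),4),'depthpt',np.round(atd(C,u,v,d[q-(2 if n!='x' else 0),int(u)]),4))
for x,y in [(220,460),(200,320),(120,40),(270,330)]:
    u,v=f(x,y); print((x,y),np.round(atd(C,u,v,d[int(v),int(u)]),4))
```

```text
eye [0.62592072 0.07858873 0.3842194 ] right [ 9.99997989e-01  6.11563144e-04 -1.90990529e-03] down [ 0.00115884 -0.95348399  0.30144142]
bedL [ 0.5119 -0.0432  0.012 ] depthpt [ 0.5124 -0.0427  0.0138]
bedR [ 0.6103 -0.0421  0.012 ] depthpt [ 0.6103 -0.042   0.0124]
Lup [0.5086 0.0755 0.012 ] depthpt [0.5051 0.0754 0.001 ]
Rup [0.609  0.0767 0.012 ] depthpt [0.6089 0.0767 0.0114]
blue [ 0.5418 -0.0091  0.072 ] depthpt [ 0.5258 -0.0258  0.0127]
blue [ 0.5769 -0.0091  0.072 ] depthpt [ 0.5769 -0.009   0.0722]
blue [0.5443 0.034  0.072 ] depthpt [0.5285 0.0254 0.0116]
blue [0.58   0.0354 0.072 ] depthpt [0.5766 0.0323 0.0494]
nose [0.542 0.054 0.072] depthpt [0.542  0.0541 0.0721]
nose [0.5759 0.0546 0.072 ] depthpt [0.5756 0.0545 0.0701]
nose [0.5425 0.0804 0.072 ] depthpt [0.5317 0.0806 0.0314]
nose [0.5753 0.0816 0.072 ] depthpt [0.5708 0.0819 0.0441]
red [0.5477 0.1325 0.15  ] depthpt [0.5274 0.1465 0.0892]
red [0.5683 0.1322 0.15  ] depthpt [0.568  0.1325 0.1487]
(220, 460) [0.5614 0.0155 0.0718]
(200, 320) [0.5571 0.0677 0.0724]
(120, 40) [0.5578 0.1398 0.1499]
(270, 330) [0.5758 0.0617 0.0231]
```

Run:
```python
from h import *
s=r.get_state(); M=R.from_quat(s['eef_rot']).as_matrix(); print(np.round(M,3))
# side check of the red post top: crop coords/3.1+offset
C,p,d=load('side','side0')
f=lambda x,y:(230+x/3.1,160+y/3.1)
for n,(x,y),z in [('redtop',(187,308),.15),('bed end R',(395,365),.012),('bed end L',(150,590),.012),('bed endl2',(40,525),.012),('blue top',(302,303),.072),('canTop',(225,92),.13),
 ('a tab top',(443,150),.112),('b tab top',(480,124),.112),('wedge head top',(512,75),.144),('turq',(616,178),.112)]:
    u,v=f(x,y); print(n,np.round(atz(C,u,v,z),4),np.round(atd(C,u,v,d[int(v)+2,int(u)]),4))
```

```text
[[-0.001  1.     0.   ]
 [-0.     0.    -1.   ]
 [-1.    -0.001  0.   ]]
redtop [0.552  0.1432 0.15  ] [0.551  0.1443 0.1511]
bed end R [ 0.504  -0.0379  0.012 ] [ 0.5093 -0.0465  0.0039]
bed end L [0.4991 0.2487 0.012 ] [0.5048 0.2424 0.0032]
bed endl2 [0.5949 0.2487 0.012 ] [0.6034 0.2407 0.0009]
blue top [0.5574 0.0082 0.072 ] [0.5547 0.0119 0.0754]
canTop [ 0.7266 -0.1167  0.13  ] [ 0.725  -0.1148  0.1314]
a tab top [ 0.5573 -0.1751  0.112 ] [ 0.5547 -0.1707  0.1152]
b tab top [ 0.5553 -0.2266  0.112 ] [ 0.5542 -0.2246  0.1133]
wedge head top [ 0.5488 -0.2603  0.144 ] [ 0.5576 -0.2769  0.1336]
turq [ 0.4316 -0.2229  0.112 ] [ 0.4365 -0.2341  0.1044]
```

Emit:
arm_command([
  [0.07,0,-0.022,-0.048,-0.012],
  [0.07,0,-0.022,-0.048,0],
  [0.07,0,-0.0225,-0.048,0],
  [0.07,0.03,0,0,0],
  [0.07,0,0,0,0],
], force=30)

```text
clock: 0.78
tool_pos: [0.5556, 0.1432, 0.2071]
eef_rot: [0.495, 0.504, -0.498, 0.503]
contact_force: [-0.1, -0.8, 0.4]
opening: 0.796
```

Run:
```python
from h import *
shot('wrist','w1');shot('side','s1'); print(r.get_state()['tool_pos'])
```

```text
[0.55778338 0.14251554 0.20893362]
```

View pics/w1.png

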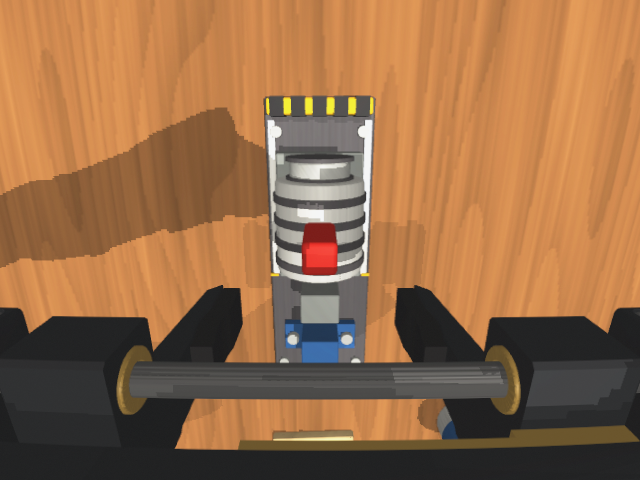

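View pics/s1.png

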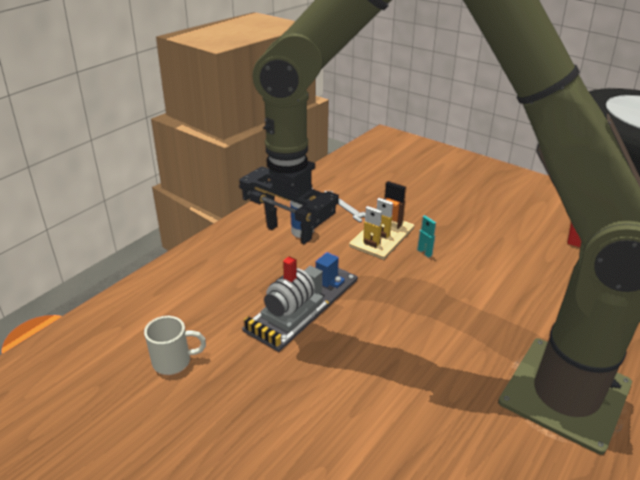

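The post, at wrist (320,250), is centred between the fingers. Next I descend and pinch it.

Emit:
arm_command([
  [0.07,0.045,0,0,0],
  [0.07,0.044,0,0,0],
  [0.07,0,0,0,0],
  [0.015,0,0,0,0],
  [0.015,0,0,0,0],
  [0.015,0,0,0,0],
  [0.015,0,0,0,0],
], force=30)

```text
clock: 1.75
tool_pos: [0.5577, 0.1436, 0.1205]
eef_rot: [0.497, 0.503, -0.497, 0.503]
contact_force: [-0.4, 0.3, -0.4]
opening: 0.366
```

Emit:
arm_command([
  [0.015,0,0,0,0],
  [0.015,0,0,0,0],
  [0.015,0,0,0,0],
])

```text
clock: 2.12
tool_pos: [0.5561, 0.1435, 0.1198]
eef_rot: [0.496, 0.504, -0.498, 0.503]
contact_force: [-3.1, -0.4, 5.0]
opening: 0.242
```

Emit:
arm_command([
  [0.01,0,0,-0.003,0],
  [0.01,0,0,-0.003,0],
  [0.01,0,0,-0.003,0],
  [0.01,0,0,-0.003,0],
])

```text
clock: 2.62
tool_pos: [0.5559, 0.1517, 0.1199]
eef_rot: [0.495, 0.502, -0.5, 0.503]
contact_force: [-4.3, -6.9, 7.6]
opening: 0.247
```

Emit:
arm_command([
  [0.01,0,0,-0.002,0],
  [0.01,0,0,-0.002,0],
])

```text
clock: 2.88
tool_pos: [0.5558, 0.1558, 0.1198]
eef_rot: [0.495, 0.502, -0.5, 0.503]
contact_force: [-4.8, -6.3, 7.6]
opening: 0.243
```

Emit:
arm_command([
  [0.01,0,0,-0.002,0],
  [0.01,0,0,-0.002,0],
])

```text
clock: 3.12
tool_pos: [0.5558, 0.1598, 0.1198]
eef_rot: [0.495, 0.502, -0.5, 0.503]
contact_force: [-5.1, -6.0, 7.6]
opening: 0.246
```

Emit:
arm_command([
  [0.01,0,0,-0.002,0],
  [0.01,0,0,-0.002,0],
])

```text
clock: 3.38
tool_pos: [0.5557, 0.1638, 0.1199]
eef_rot: [0.495, 0.502, -0.5, 0.503]
contact_force: [-4.8, -5.7, 7.8]
opening: 0.245
```

Emit:
arm_command([
  [0.01,0,0,-0.001,0],
  [0.01,0,0,-0.001,0],
])

```text
clock: 3.62
tool_pos: [0.5557, 0.1659, 0.1198]
eef_rot: [0.495, 0.502, -0.5, 0.503]
contact_force: [-4.3, -6.6, 8.4]
opening: 0.246
```

Emit:
arm_command([
  [0.01,0,0,-0.001,0],
  [0.01,0,0,-0.001,0],
])

```text
clock: 3.88
tool_pos: [0.5557, 0.1663, 0.1199]
eef_rot: [0.495, 0.501, -0.5, 0.503]
contact_force: [-4.1, -9.8, 9.5]
opening: 0.248
```

Emit:
arm_command([
  [0.01,0,0,-0.0015,0],
  [0.01,0,0,-0.0015,0],
])

```text
clock: 4.12
tool_pos: [0.5557, 0.1663, 0.1198]
eef_rot: [0.494, 0.5, -0.502, 0.504]
contact_force: [-3.7, -14.9, 11.4]
opening: 0.247
```

Emit:
arm_command([
  [0.01,0,0,-0.002,0],
  [0.01,0,0,-0.002,0],
  [0.01,0,0,0,0],
])

```text
clock: 4.5
tool_pos: [0.5557, 0.1664, 0.1198]
eef_rot: [-0.493, -0.499, 0.504, -0.504]
contact_force: [-4.2, -18.7, 13.2]
opening: 0.246
```

Run:
```python
from h import *
shot('side','s2');shot('scene','c2');s=r.get_state();print(s['tool_pos'],s['contact_force'])
import cv2
p=cv2.imread('pics/s2.png')[220:360,220:390]
cv2.imwrite('pics/s2c.png',cv2.resize(p,None,fx=4,fy=4,interpolation=cv2.INTER_CUBIC))
```

```text
[0.55561805 0.16643269 0.11978175] [ -3.98572408 -19.64565155  12.81260063]
```

View pics/s2c.png

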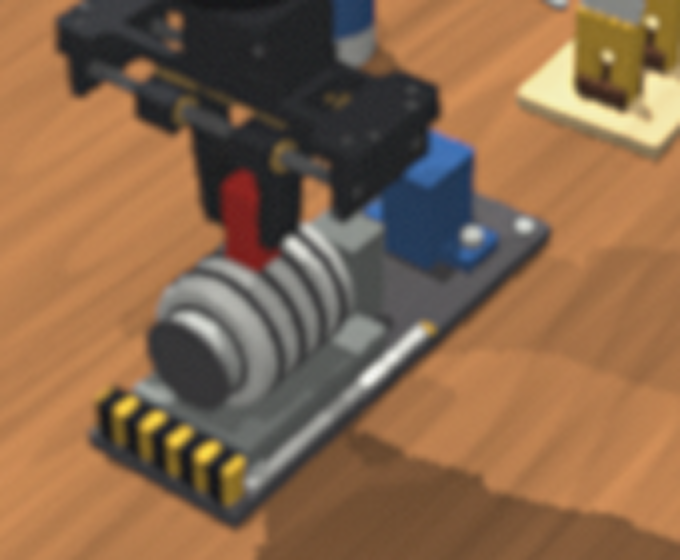

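It stopped firmly at y=0.1664 with the push force rising, so the alternator is home. I'll relax the push and release.

Emit:
arm_command([
  [0.01,0,0,0.003,0],
  [0.01,0,0,0.002,0],
])

```text
clock: 4.85
tool_pos: [0.5557, 0.1664, 0.1198]
eef_rot: [0.495, 0.501, -0.501, 0.503]
contact_force: [-3.9, -9.1, 8.8]
opening: 0.249
```

Emit:
arm_command([
  [0.01,0,0,0.002,0],
  [0.05,0,0,0,0],
  [0.06,0,0,0,0],
  [0.07,0,0,0,0],
  [0.07,-0.03,0,0,0],
  [0.07,-0.06,0,0,0],
  [0.07,-0.03,0,0,0],
  [0.07,0,0,0.05,0],
  [0.07,0,0,0.05,0],
  [0.07,0,0,0,0],
  [0.07,0,0,0,0],
])

```text
clock: 6.22
tool_pos: [0.5584, 0.0726, 0.2398]
eef_rot: [0.497, 0.503, -0.496, 0.503]
contact_force: [-0.1, 1.0, -0.3]
opening: 0.793
```

Run:
```python
from h import *
shot('side','s3');shot('scene','c3');shot('wrist','w3');s=r.get_state();print(s['tool_pos'],s['contact_force'])
p=cv2.imread('pics/w3.png')[0:330,200:460]
cv2.imwrite('pics/w3c.png',cv2.resize(p,None,fx=1.8,fy=1.8,interpolation=cv2.INTER_CUBIC))
```

```text
[0.55818954 0.0736019  0.23968261] [-0.02143995 -0.10491118  0.36430219]
```

View pics/w3.png

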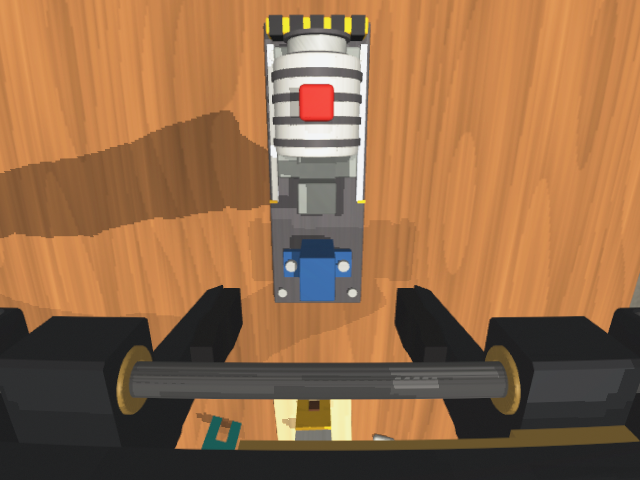

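Emit:
arm_command([
  [0.07,0,0,0.05,0],
  [0.07,0,0,0.045,0],
  [0.07,0.02,0,0,0],
  [0.07,0,0,0,0],
  [0.07,0,0,0,0],
])

```text
clock: 7.0
tool_pos: [0.5598, -0.0217, 0.2201]
eef_rot: [0.497, 0.504, -0.496, 0.504]
contact_force: [1.3, 0.6, 0.4]
opening: 0.796
```

Run:
```python
from h import *
C,p,d=shot('wrist','w4');s=r.get_state();print(s['tool_pos'],C[2],R.from_quat(s['eef_rot']).as_matrix()[:,1])
p=cv2.imread('pics/w4.png')[100:300,240:400]
cv2.imwrite('pics/w4c.png',cv2.resize(p,None,fx=3,fy=3,interpolation=cv2.INTER_CUBIC))
C,p,d=shot('scene','c4')
p=cv2.imread('pics/c4.png')[170:350,170:410]
cv2.imwrite('pics/c4c.png',cv2.resize(p,None,fx=3.3,fy=3.3,interpolation=cv2.INTER_CUBIC))
```

```text
[ 0.55991424 -0.021924    0.22032873] [0.55976217 0.05672525 0.36643941] [0.99989533 0.0144202  0.00117475]
```

View pics/w4c.png

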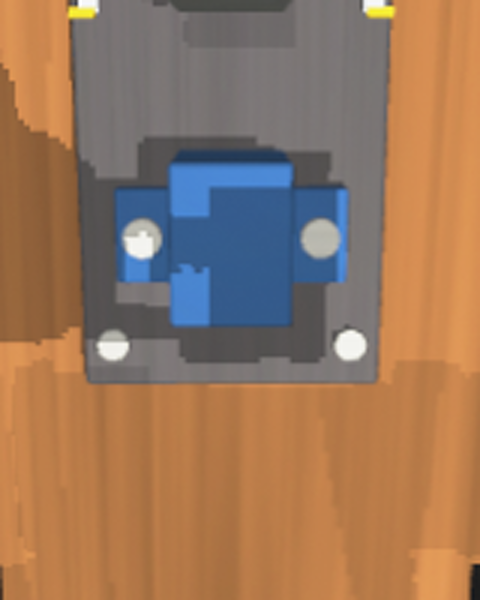

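View pics/c4c.png

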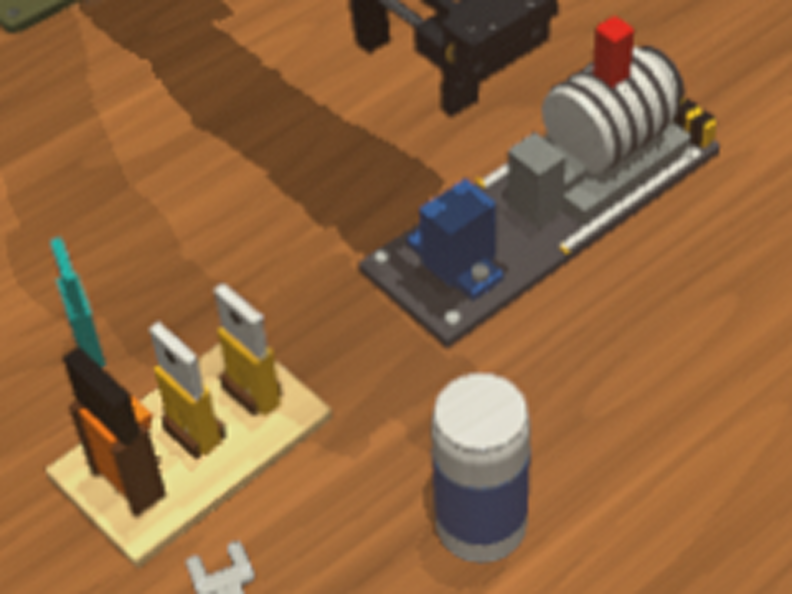

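Run:
```python
from h import *
p=cv2.imread('pics/w4.png')[40:220,240:400]
cv2.imwrite('pics/w4d.png',cv2.resize(p,None,fx=3.3,fy=3.3,interpolation=cv2.INTER_CUBIC))
```

```text
(no output)
```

View pics/w4d.png

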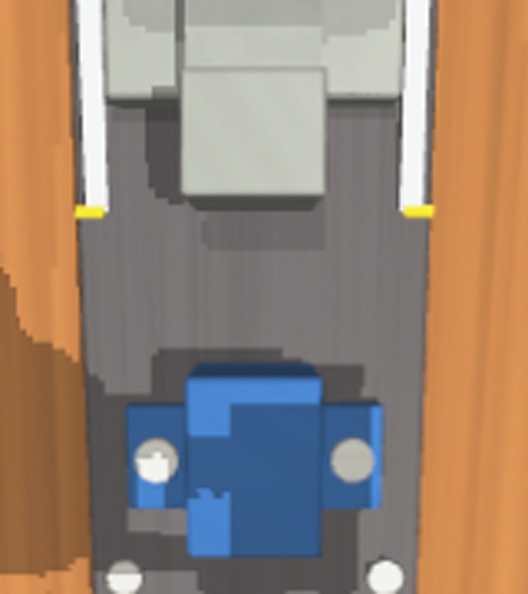

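Run:
```python
from h import *
C,p,d=load('wrist','w4')
g=lambda x,y:(240+x/3.3-.35,40+y/3.3-.35)
for n,x,y,z in [('noseL',184,195,.072),('noseR',325,193.5,.072),('noseL2',183,69,.072),('noseR2',325,67,.072),('blueL',188,378,.072),('blueR',321,377,.072),('blueL-',188,557,.072),('blueR-',321,556,.072),('yelL',90,206,.014),('bedL',76,200,.012),('bedR',434,200,.012),('bedL',95,590,.012),('bedR',415,590,.012),('noseL bot',204,249,.012),('blue z',255,362,.03)]:
    u,v=g(x,y); print(n,np.round(atz(C,u,v,z),4))
for x,col in [('L',300),('m',312),('R',330)]:
    print(p[90:110,col].sum(1),p[145:160,col].astype(int)[:,0], d[95:110:2,col].round(3))
# depth-based: points with z near .072
h,w=d.shape
us,vs=np.meshgrid(np.arange(285,350),np.arange(50,215))
P=np.array([atd(C,u,v,d[v,u]) for u,v in zip(us.ravel(),vs.ravel())])
m=abs(P[:,2]-.072)<.004
Q=P[m]; 
for lo,hi in [(-.05,.06),(.065,.12)]:
    q=Q[(Q[:,1]>lo)&(Q[:,1]<hi)&(abs(Q[:,0]-.5605)<.014)]; print('y',q[:,1].min(),q[:,1].max(),'x',Q[(Q[:,1]>lo)&(Q[:,1]<hi)][:,0].min(),Q[(Q[:,1]>lo)&(Q[:,1]<hi)][:,0].max())
```

```text
noseL [0.5421 0.0765 0.072 ]
noseR [0.5749 0.0774 0.072 ]
noseL2 [0.5419 0.1037 0.072 ]
noseR2 [0.5741 0.1046 0.072 ]
blueL [0.543  0.0346 0.072 ]
blueR [0.5752 0.0354 0.072 ]
blueL- [ 0.5429 -0.0098  0.072 ]
blueR- [ 0.5766 -0.009   0.072 ]
yelL [0.5123 0.0772 0.014 ]
bedL [0.5081 0.0789 0.012 ]
bedR [0.6087 0.0804 0.012 ]
bedL [ 0.5108 -0.0341  0.012 ]
bedR [ 0.6093 -0.0326  0.012 ]
noseL bot [0.5441 0.0661 0.012 ]
blue z [0.5591 0.0361 0.03  ]
[575 576 578 578 577 580 580 566 499 294 221 220 218 221 350 357 359 349
 347 347] [100  80  80  81  82  86  87  87  86 138 182 205 211 211 211] [0.273 0.274 0.276 0.298 0.323 0.332 0.333 0.333]
[582 583 583 582 583 580 580 566 493 283 223 224 218 222 303 308 309 307
 307 307] [ 96  78  78  78  81  86  88  87  86 140 185 207 213 213 213] [0.274 0.275 0.276 0.299 0.323 0.333 0.331 0.332]
[590 589 591 588 587 587 585 569 491 290 226 220 224 226 318 321 322 321
 322 321] [119 118 118 100  84  86  87  87  84 138 186 208 214 214 214] [0.274 0.274 0.278 0.298 0.324 0.333 0.332 0.332]
y -0.009656245164715103 0.035261316067519526 x 0.5423395625467586 0.5766949476221449
y 0.07649181011053174 0.10479385180665908 x 0.5408896499042956 0.5746483985575378
```

Gap ≈ 41–42 mm by two estimates, leaving about 26–27 mm beside one spacer. The blade should then grip about 54 mm deep, so one spacer it is, and I'll confirm by feel. Next I look at the rack.

Emit:
arm_command([
  [0.07,-0.02,0,0.05,0],
  [0.07,0,0,0.05,0],
  [0.07,0,0,0.05,0],
  [0.07,0,0,0.05,0],
  [0.07,0,0,0.05,0],
  [0.07,0,0,0,0],
  [0.07,0,0,0,0],
])

```text
clock: 7.98
tool_pos: [0.5629, -0.2721, 0.24]
eef_rot: [0.497, 0.503, -0.496, 0.503]
contact_force: [0.6, 0.2, 0.2]
opening: 0.797
```

Run:
```python
from h import *
C,p,d=shot('wrist','w5');s=r.get_state();print(s['tool_pos'],C[2],R.from_quat(s['eef_rot']).as_matrix()[:,1])
```

```text
[ 0.56305036 -0.2712742   0.24004128] [ 0.56295882 -0.19363272  0.38632782] [9.99891683e-01 1.46999498e-02 7.30549033e-04]
```

View pics/w5.png

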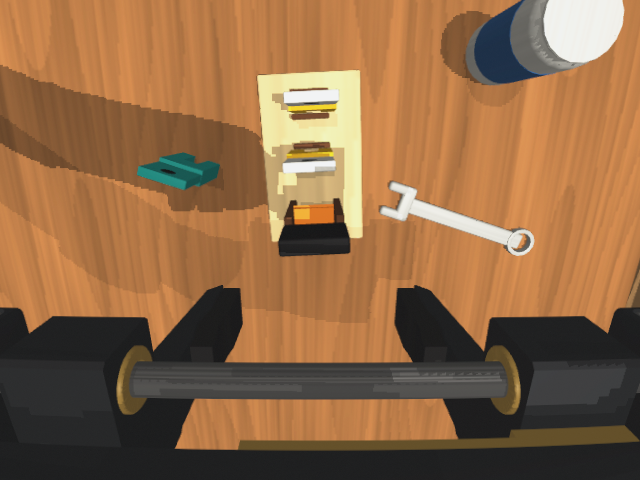

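Run:
```python
from h import *
p=cv2.imread('pics/w5.png')[60:270,245:375]
cv2.imwrite('pics/w5c.png',cv2.resize(p,None,fx=2.85,fy=2.85,interpolation=cv2.INTER_CUBIC))
C,p,d=load('wrist','w5')
us,vs=np.meshgrid(np.arange(250,375),np.arange(60,270))
K=np.array([atd(C,u,v,d[v,u]) for u,v in zip(us.ravel(),vs.ravel())])
col=p[vs.ravel(),us.ravel()].astype(int)
def fit(m,n):
    q=K[m]
    if len(q)<10: print(n,len(q));return
    r_=cv2.minAreaRect((q[:,:2]*1000).astype(np.float32)); print(n,len(q),np.round(q.min(0),4),np.round(q.max(0),4),r_, 'z',np.median(q[:,2]))
z=K[:,2]
fit((z>.095)&(K[:,1]<-.12)&(K[:,1]>-.18)&(z<.125),'a')
fit((abs(z-.112)<.004)&(K[:,1]<-.12)&(K[:,1]>-.18),'a top')
fit((abs(z-.112)<.004)&(K[:,1]<-.18)&(K[:,1]>-.235),'b top')
fit((z>.135)&(K[:,1]<-.235),'wedge top'); print(z.max())
g=lambda x,y:(245+x/2.85-.35,60+y/2.85-.35)
```

```text
a 744 [ 0.5375 -0.178   0.0951] [ 0.5771 -0.168   0.1149] ((557.38232421875, -172.9692840576172), (39.59466552734375, 8.41254997253418), 3.314598798751831) z 0.11195737587721505
a top 681 [ 0.5375 -0.178   0.1081] [ 0.5771 -0.168   0.1149] ((557.3777465820312, -172.85617065429688), (39.594966888427734, 8.228178024291992), 3.3835465908050537) z 0.11209500692200652
b top 591 [ 0.537  -0.2275  0.108 ] [ 0.5763 -0.2179  0.1145] ((556.5950927734375, -222.90892028808594), (39.53561019897461, 8.23561954498291), 3.434633493423462) z 0.1120948197282996
wedge top 0
0.3863278237336435
```

View pics/w5c.png

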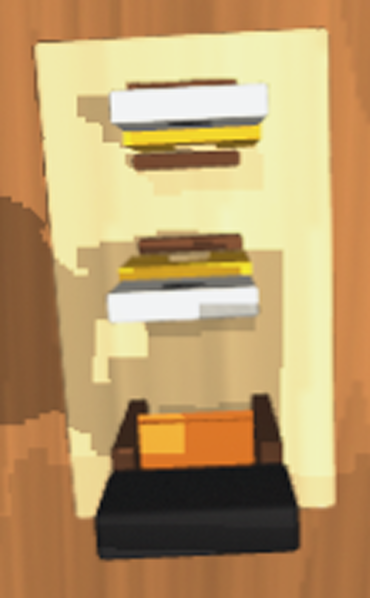

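The rack yaw is about 3.4°, and both spacers stand at the expected 112 mm height. I'll grip spacer_a at (0.5574,-0.1729).

Emit:
arm_command([
  [0.07,0,0,0,-0.045],
  [0.07,0,0,-0.05,0],
  [0.07,0,0,-0.0486,0],
  [0.07,0.06,0,0,0],
  [0.07,0,0,0,0],
  [0.07,0,0,0,0],
])

```text
clock: 8.78
tool_pos: [0.5575, -0.1755, 0.181]
eef_rot: [0.486, 0.514, -0.485, 0.515]
contact_force: [1.0, -0.1, 0.8]
opening: 0.793
```

Run:
```python
from h import *
for i in range(3):
    s=r.get_state();print(s['tool_pos'],R.from_quat(s['eef_rot']).as_matrix()[:,1])
shot('side','s6');shot('scene','c6')
C,p,d=load('wrist','w5'); print(d[230:255:3,300:340:10]); 
for v in range(215,256,4): print(v,np.round(atd(C,315,v,d[v,315]),4))
```

```text
[ 0.55752243 -0.17547103  0.18101309] [0.9983611  0.05721152 0.00140162]
[ 0.55752243 -0.17547103  0.18101309] [0.9983611  0.05721152 0.00140162]
[ 0.55752243 -0.17547103  0.18101309] [0.9983611  0.05721152 0.00140162]
[[0.2883395  0.2864246  0.28421137 0.282796  ]
 [0.27883944 0.27797905 0.27775055 0.27585268]
 [0.2720634  0.27012655 0.27086297 0.26827177]
 [0.2678927  0.2671787  0.2661393  0.26642534]
 [0.26671627 0.2666475  0.26771513 0.26835594]
 [0.26875353 0.26691982 0.26711637 0.26747322]
 [0.26829687 0.26844501 0.2692305  0.26765513]
 [0.26983666 0.26850173 0.2705233  0.26937672]
 [0.2707849  0.27155966 0.26987514 0.41053167]]
215 [ 0.5614 -0.2665  0.0878]
219 [ 0.5615 -0.27    0.0877]
223 [ 0.5615 -0.2728  0.0904]
227 [ 0.5616 -0.2723  0.105 ]
231 [ 0.5617 -0.2728  0.1146]
235 [ 0.5618 -0.2728  0.1255]
239 [ 0.5619 -0.2742  0.1311]
243 [ 0.5619 -0.2773  0.1314]
247 [ 0.5619 -0.2801  0.1322]
251 [ 0.562  -0.2831  0.1327]
255 [ 5.615e-01 -3.346e-01  5.000e-04]
```

Emit:
arm_command([
  [0.07,0.02,0,-0.002,0],
  [0.07,0.05,0,0,0],
  [0.07,0.035,0,0,0],
  [0.07,0,0,0,0],
  [0.07,0,0,0,0],
])

```text
clock: 9.5
tool_pos: [0.5582, -0.1736, 0.0767]
eef_rot: [0.486, 0.513, -0.485, 0.515]
contact_force: [-0.0, -0.2, -0.6]
opening: 0.795
```

Run:
```python
from h import *
s=r.get_state();print(s['tool_pos'],s['contact_force'])
for n in ['side','scene']:
    C,p,d=shot(n,n+'7')
p=cv2.imread('pics/side7.png')[170:270,310:450];q=cv2.imread('pics/scene7.png')[220:345,170:310]
cv2.imwrite('pics/7.png',np.vstack([cv2.resize(p,(420,300),interpolation=2),cv2.resize(q,(336,300),interpolation=2) if 0 else cv2.resize(q,(420,300),interpolation=2)]))
```

```text
[ 0.5581685  -0.17364989  0.07669897] [-0.03257545 -0.2255673  -0.59785139]
```

View pics/7.png

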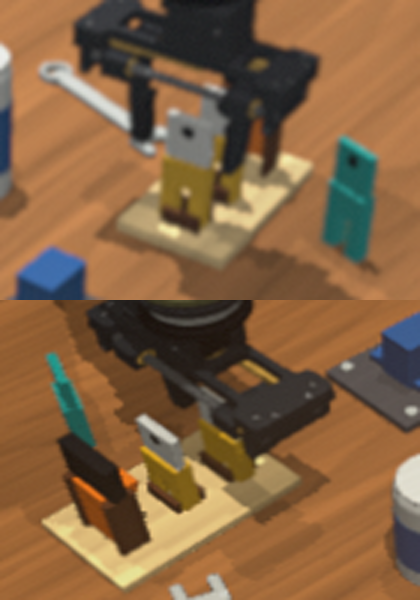

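The fingers straddle the front tab. Closing.

Emit:
arm_command([
  [0.02,0,0,0,0],
  [0.02,0,0,0,0],
  [0.02,0,0,0,0],
  [0.02,0,0,0,0],
  [0.02,0,0,0,0],
  [0.02,0,0,0,0],
], force=35)

```text
clock: 10.35
tool_pos: [0.5567, -0.1731, 0.0749]
eef_rot: [0.486, 0.514, -0.486, 0.514]
contact_force: [-0.3, 0.5, 3.0]
opening: 0.445
```

Emit:
arm_command([
  [0.02,-0.02,0,0,0],
  [0.02,-0.04,0,0,0],
  [0.02,-0.05,0,0,0],
  [0.02,-0.01,0,0,0],
  [0.02,0,0,0,0],
  [0.02,0,0,0,0],
])

```text
clock: 11.1
tool_pos: [0.5553, -0.1728, 0.1928]
eef_rot: [0.485, 0.515, -0.486, 0.513]
contact_force: [0.2, -0.0, -2.2]
opening: 0.448
```

Run:
```python
from h import *
s=r.get_state();print(s['tool_pos'],s['contact_force'],s['opening'],R.from_quat(s['eef_rot']).as_matrix()[:,1])
for n in ['side','scene']:
    C,p,d=shot(n,n+'8')
p=cv2.imread('pics/side8.png')[100:280,260:450]
cv2.imwrite('pics/8.png',cv2.resize(p,None,fx=3.2,fy=3.2,interpolation=2))
```

```text
[ 0.55529387 -0.17284332  0.19283329] [ 0.22511711 -0.0181099  -2.16432916] 0.44799052223678787 [ 0.99836169  0.05710449 -0.00360789]
```

View pics/8.png

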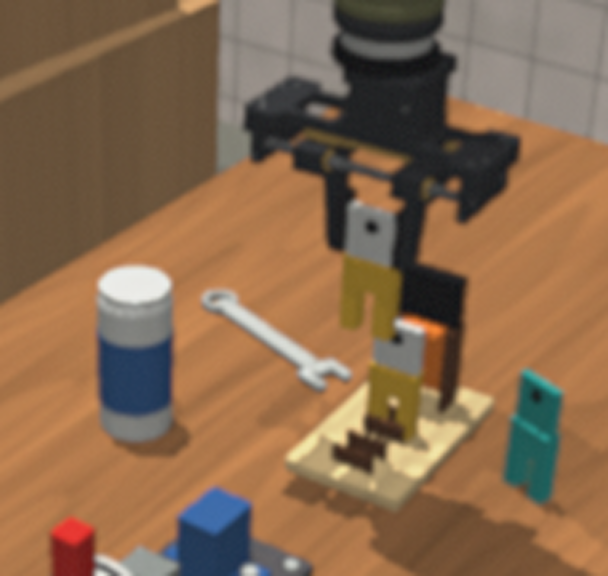

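Emit:
arm_command([
  [0.02,0,0.007,0,0.04],
  [0.02,0,0,-0.03,0],
  [0.02,0,0,-0.05,0],
  [0.02,0,0,-0.05,0],
  [0.02,0,0,-0.05,0],
  [0.02,0,0,-0.04,0],
  [0.02,0,0,0,0],
  [0.02,0,0,0,0],
])

```text
clock: 12.2
tool_pos: [0.5601, 0.0467, 0.1944]
eef_rot: [0.496, 0.504, -0.496, 0.504]
contact_force: [-0.6, 0.0, -1.7]
opening: 0.444
```

Run:
```python
from h import *
s=r.get_state();print(s['tool_pos'],s['contact_force'],s['opening'],R.from_quat(s['eef_rot']).as_matrix()[:,1])
for n in ['side','scene','wrist']:
    C,p,d=shot(n,n+'9')
p=cv2.imread('pics/side9.png')[160:340,230:400]
cv2.imwrite('pics/9.png',cv2.resize(p,None,fx=3.3,fy=3.3,interpolation=2))
```

```text
[0.56009756 0.04673576 0.19441525] [-0.61536457  0.01703897 -1.70176814] 0.44357603665226436 [ 9.99870142e-01  1.61130162e-02 -2.64374373e-04]
```

View pics/9.png

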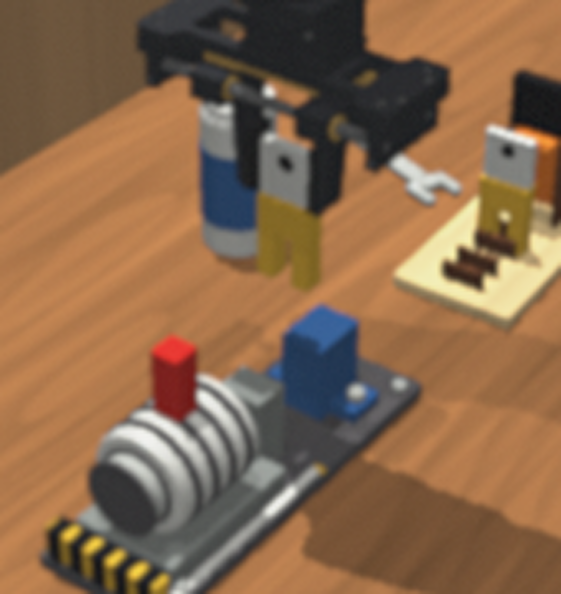

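View pics/wrist9.png

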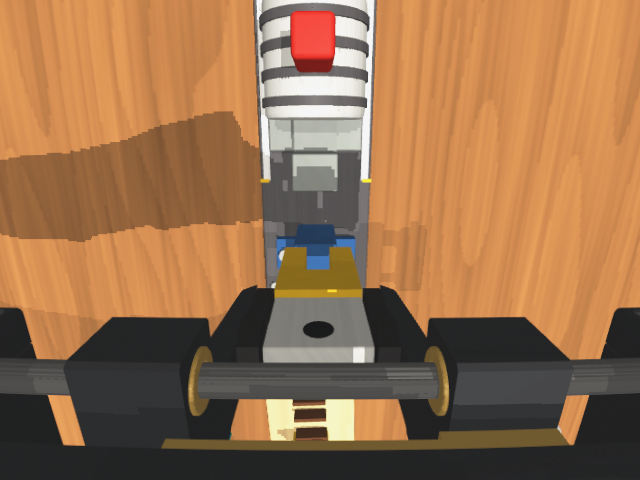

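Emit:
arm_command([
  [0.02,0.03,-0.001,-0.002,0],
  [0.02,0.03,0,0,0],
  [0.02,0.03,0,0,0],
  [0.02,0.022,0,0,0],
  [0.02,0,0,0,0],
  [0.02,0,0,0,0],
])

```text
clock: 13.1
tool_pos: [0.5596, 0.0487, 0.0835]
eef_rot: [0.496, 0.504, -0.496, 0.504]
contact_force: [0.5, 0.0, -1.4]
opening: 0.446
```

Run:
```python
from h import *
s=r.get_state();print(s['tool_pos'],s['contact_force'])
for n in ['side','scene','wrist']:
    C,p,d=shot(n,n+'10')
p=cv2.imread('pics/side10.png')[220:340,270:380];q=cv2.imread('pics/scene10.png')[180:290,260:390]
cv2.imwrite('pics/10.png',np.vstack([cv2.resize(p,(400,300),interpolation=2),cv2.resize(q,(400,300),interpolation=2)]))
```

```text
[0.55957621 0.04874886 0.08347538] [ 0.54580072  0.00639751 -1.39874352]
```

View pics/10.png

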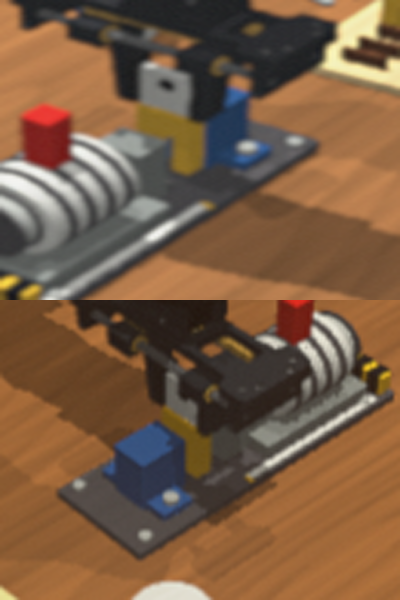

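View pics/wrist10.png

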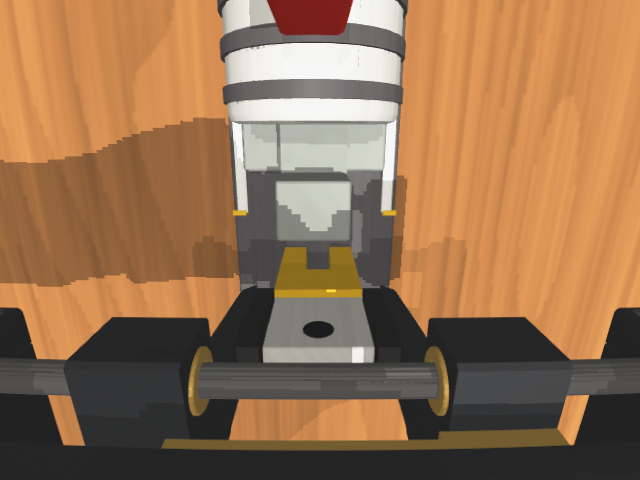

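The spacer is down between the blocks. I'll lower it to the bed until contact.

Emit:
arm_command([
  [0.02,0.003,0,0,0],
  [0.02,0.003,0,0,0],
  [0.02,0,0,0,0],
])

```text
clock: 13.62
tool_pos: [0.5587, 0.0493, 0.0765]
eef_rot: [0.496, 0.504, -0.496, 0.504]
contact_force: [0.4, 0.7, -1.7]
opening: 0.448
```

Emit:
arm_command([
  [0.02,0.002,0,0,0],
  [0.02,0,0,0,0],
])

```text
clock: 13.88
tool_pos: [0.559, 0.0493, 0.0749]
eef_rot: [0.496, 0.504, -0.496, 0.504]
contact_force: [-0.8, 0.2, 1.0]
opening: 0.446
```

Emit:
arm_command([
  [0.02,0,0,0.002,0],
  [0.02,0,0,0.002,0],
  [0.02,0,0,0,0],
])

```text
clock: 14.25
tool_pos: [0.5593, 0.0453, 0.0749]
eef_rot: [0.496, 0.504, -0.496, 0.504]
contact_force: [0.5, 1.2, 3.1]
opening: 0.449
```

Emit:
arm_command([
  [0.02,0,0,0.0015,0],
  [0.02,0,0,0.0015,0],
  [0.02,0,0,0,0],
])

```text
clock: 14.62
tool_pos: [0.5593, 0.0425, 0.0749]
eef_rot: [0.496, 0.504, -0.495, 0.504]
contact_force: [1.0, 2.7, 3.4]
opening: 0.45
```

Emit:
arm_command([
  [0.02,0,0,0.0015,0],
  [0.02,0,0,0.0015,0],
  [0.02,0,0,0,0],
])

```text
clock: 15.0
tool_pos: [0.5593, 0.0424, 0.0749]
eef_rot: [0.496, 0.505, -0.494, 0.504]
contact_force: [0.1, 6.8, 3.2]
opening: 0.448
```

It's against the blue block at y=0.0425, which implies a stop face at 0.035, matching the camera. Releasing.

Emit:
arm_command([
  [0.02,0,0,-0.002,0],
  [0.05,0,0,0,0],
  [0.06,0,0,0,0],
  [0.06,0,0,0,0],
  [0.06,0,0,0,0],
  [0.06,-0.02,0,0,0],
  [0.07,-0.04,0,0,0],
  [0.07,-0.06,0,0,0],
  [0.07,-0.04,0,0.03,0],
  [0.07,0,0,0.04,0],
  [0.07,0,0,0,0],
  [0.07,0,0,0,0],
])

```text
clock: 16.5
tool_pos: [0.5599, -0.0281, 0.2345]
eef_rot: [0.496, 0.505, -0.496, 0.504]
contact_force: [0.3, 0.2, 0.5]
opening: 0.793
```

Run:
```python
from h import *
s=r.get_state();print(s['tool_pos'],s['contact_force'])
for n in ['side','scene','wrist']:
    C,p,d=shot(n,n+'11')
p=cv2.imread('pics/side11.png')[220:340,270:380]
q=cv2.imread('pics/wrist11.png')[50:290,240:400]
cv2.imwrite('pics/11.png',np.hstack([cv2.resize(p,None,fx=3.5,fy=3.5,interpolation=2),cv2.resize(q,None,fx=1.75,fy=1.75,interpolation=2)]))
us,vs=np.meshgrid(np.arange(280,355),np.arange(50,290))
K=np.array([atd(C,u,v,d[v,u]) for u,v in zip(us.ravel(),vs.ravel())])
for n,m in [('tab',abs(K[:,2]-.112)<.006),('nose',(abs(K[:,2]-.072)<.003)&(K[:,1]>.062)&(K[:,1]<.11)),('yb',(abs(K[:,2]-.072)<.003)&(K[:,1]>-.03)&(K[:,1]<.06))]:
    q=K[m];q=q[(q[:,1]<.12)&(q[:,1]>-.1)]
    if len(q): print(n,len(q),q.min(0),q.max(0),cv2.minAreaRect((q[:,:2]*1000).astype(np.float32)))
```

```text
[ 0.55986464 -0.02806427  0.23448739] [0.30939003 0.24798061 0.46229755]
tab 573 [0.54073236 0.03899267 0.10609294] [0.58004377 0.04708008 0.11433264] ((560.3448486328125, 43.180450439453125), (39.25727844238281, 7.648156642913818), 1.1098463535308838)
nose 1595 [0.54100393 0.07649583 0.06910011] [0.57469391 0.10460618 0.07442429] ((557.8419799804688, 90.53960418701172), (33.63398742675781, 27.73851776123047), 0.9723932147026062)
yb 2418 [ 0.54041667 -0.00920878  0.06935934] [0.58041202 0.05081348 0.07449323] ((560.86376953125, 20.724607467651367), (39.748443603515625, 59.45624542236328), 1.1427063941955566)
```

View pics/11.png

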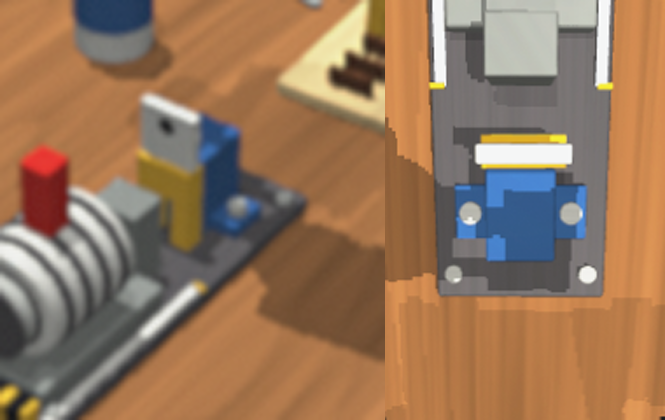

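The spacer stands flush against the blue block, leaving about 26 mm of room. Next, the wedge.

Emit:
arm_command([
  [0.075,-0.02,0,0.06,0],
  [0.075,0,0,0.06,0],
  [0.075,0,0,0.06,0],
  [0.075,0,0,0.06,0],
  [0.075,0,0,0.06,0],
  [0.075,0,0,0.02,-0.04],
  [0.075,0,0,0,0],
  [0.075,0,0,0,0],
])

```text
clock: 17.65
tool_pos: [0.5664, -0.3451, 0.2542]
eef_rot: [0.485, 0.515, -0.484, 0.514]
contact_force: [-0.6, 0.2, 0.4]
opening: 0.854
```

Run:
```python
from h import *
C,p,d=shot('wrist','w12');s=r.get_state();print(s['tool_pos'],R.from_quat(s['eef_rot']).as_matrix()[:,1])
us,vs=np.meshgrid(np.arange(200,440),np.arange(20,320))
K=np.array([atd(C,u,v,d[v,u]) for u,v in zip(us.ravel(),vs.ravel())])
m=(abs(K[:,2]-.132)<.005)&(d[vs.ravel(),us.ravel()]>0)
q=K[m];print(len(q),q.min(0),q.max(0),np.median(q[:,2]),cv2.minAreaRect((q[:,:2]*1000).astype(np.float32)))
q=cv2.imread('pics/w12.png')[0:320,200:440];cv2.imwrite('pics/12.png',cv2.resize(q,None,fx=1.85,fy=1.85,interpolation=2))
```

```text
[ 0.56649394 -0.344995    0.25445256] [9.98190039e-01 6.01379927e-02 2.59628436e-04]
1385 [ 0.53442996 -0.28822949  0.12793431] [ 0.58800048 -0.27228463  0.13469156] 0.13202136366646045 ((560.9722900390625, -280.2998962402344), (53.57454299926758, 13.0615816116333), 3.431107997894287)
```

View pics/12.png

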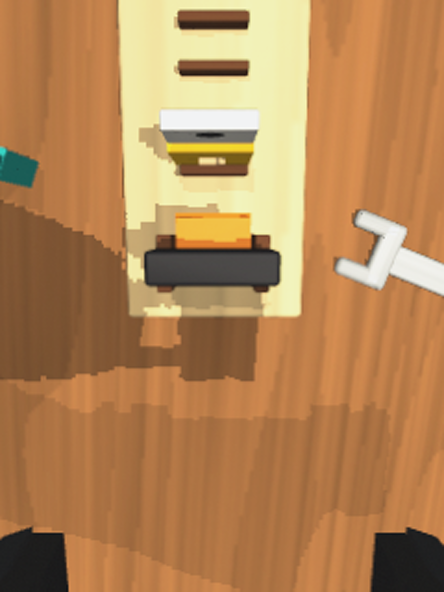

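Emit:
arm_command([
  [0.08,0,-0.0015,-0.035,0],
  [0.08,0,0,-0.03,0],
  [0.08,0.05,0,0,0],
  [0.08,0.05,0,0,0],
  [0.08,0,0,0,0],
  [0.08,0,0,0,0],
])

```text
clock: 18.45
tool_pos: [0.5619, -0.2825, 0.1563]
eef_rot: [0.486, 0.514, -0.485, 0.515]
contact_force: [1.1, -0.1, 0.7]
opening: 0.91
```

Run:
```python
from h import *
s=r.get_state();print(s['tool_pos'],R.from_quat(s['eef_rot']).as_matrix()[:,1])
C,p,d=shot('scene','c13');C,p,d=shot('side','s13')
q=cv2.imread('pics/c13.png')[220:350,160:300];q2=cv2.imread('pics/s13.png')[120:270,300:460];cv2.imwrite('pics/13.png',np.hstack([cv2.resize(q,(400,370),interpolation=2),cv2.resize(q2,(395,370),interpolation=2)]))
```

```text
[ 0.56186844 -0.28251987  0.15628513] [0.9983092  0.05806925 0.00258756]
```

View pics/13.png

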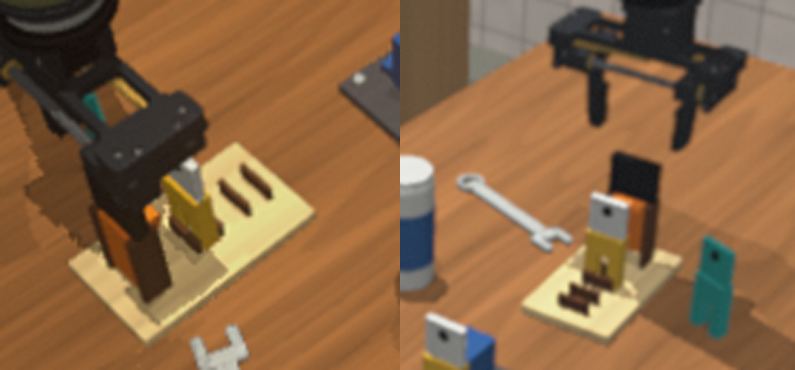

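Emit:
arm_command([
  [0.08,0.02,-0.001,-0.0015,0],
  [0.08,0.025,0,0,0],
  [0.08,0.017,0,0,0],
  [0.08,0,0,0,0],
  [0.04,0,0,0,0],
  [0.04,0,0,0,0],
  [0.04,0,0,0,0],
  [0.04,0,0,0,0],
  [0.04,0,0,0,0],
], force=45)

```text
clock: 19.68
tool_pos: [0.5598, -0.2819, 0.0932]
eef_rot: [0.486, 0.514, -0.485, 0.514]
contact_force: [-1.2, -0.5, 5.4]
opening: 0.61
```

Run:
```python
from h import *
s=r.get_state();print(s['tool_pos'],R.from_quat(s['eef_rot']).as_matrix()[:,1],s['contact_force'],s['opening']*88)
```

```text
[ 0.55980828 -0.2818814   0.0931911 ] [0.99837653 0.05694721 0.00115205] [-1.2498203  -0.47172624  5.35466082] 53.662658158849325
```

Emit:
arm_command([
  [0.04,-0.02,0,0,0],
  [0.04,-0.04,0,0,0],
  [0.04,-0.05,0,0,0],
  [0.04,-0.01,0,0,0.04],
  [0.04,0,0,0,0],
  [0.04,0,0,0,0],
])

```text
clock: 20.42
tool_pos: [0.558, -0.2812, 0.2105]
eef_rot: [0.495, 0.506, -0.496, 0.503]
contact_force: [1.0, -0.7, -1.7]
opening: 0.609
```

Run:
```python
from h import *
s=r.get_state();print(s['tool_pos'],R.from_quat(s['eef_rot']).as_matrix()[:,:2],s['contact_force'],s['opening']*88)
C,p,d=shot('scene','c14');C,p,d=shot('side','s14');C,p,d=shot('wrist','w14')
q=cv2.imread('pics/c14.png')[180:350,160:300];q2=cv2.imread('pics/s14.png')[80:270,300:460];cv2.imwrite('pics/14.png',np.hstack([cv2.resize(q,(380,460),interpolation=2),cv2.resize(q2,(390,460),interpolation=2)]))
```

```text
[ 0.55801967 -0.28124622  0.21050651] [[-0.00361285  0.99984158]
 [ 0.00131867  0.01743377]
 [-0.9999926  -0.00358932]] [ 0.96842619 -0.66863338 -1.72767765] 53.60630297976505
```

View pics/14.png

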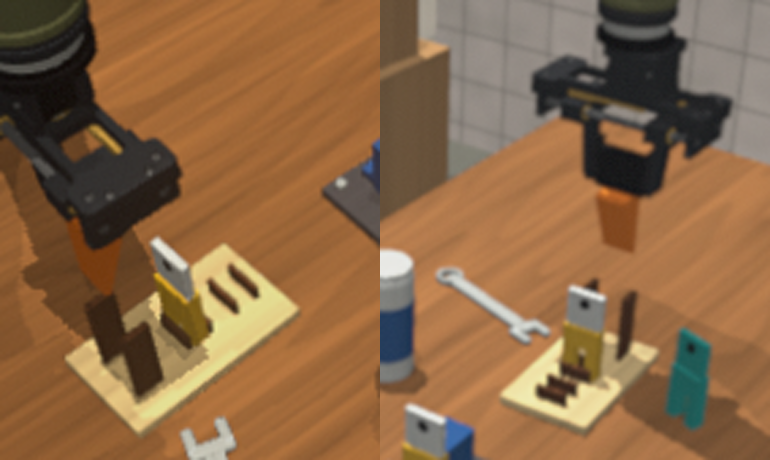

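View pics/w14.png

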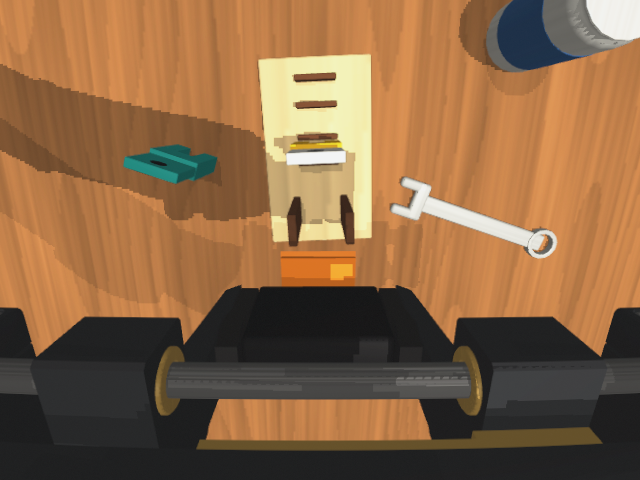

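The wedge is held square, with its slope facing +y. I'll carry it over the gap.

Emit:
arm_command([
  [0.04,0,0.0065,-0.03,0],
  [0.04,0,0,-0.05,0],
  [0.04,0,0,-0.06,0],
  [0.04,0,0,-0.06,0],
  [0.04,0,0,-0.06,0],
  [0.04,0,0,-0.05,0],
  [0.04,0,0,-0.033,0],
  [0.04,0,0,0,0],
  [0.04,0,0,0,0],
])

```text
clock: 21.7
tool_pos: [0.5598, 0.06, 0.212]
eef_rot: [0.495, 0.504, -0.497, 0.504]
contact_force: [-0.4, -0.5, -2.4]
opening: 0.609
```

Run:
```python
from h import *
s=r.get_state();print(s['tool_pos'],R.from_quat(s['eef_rot']).as_matrix()[:,1],s['contact_force'],s['opening']*88)
C,p,d=shot('scene','c15');C,p,d=shot('side','s15');
q=cv2.imread('pics/c15.png')[130:300,240:400];q2=cv2.imread('pics/s15.png')[150:340,230:390];cv2.imwrite('pics/15.png',np.hstack([cv2.resize(q,(400,425),interpolation=2),cv2.resize(q2,(390,463),interpolation=2)[:425]]))
```

```text
[0.55978958 0.06002391 0.21197923] [ 9.99869556e-01  1.61218053e-02 -9.79329787e-04] [-0.44750533 -0.52577895 -2.37410553] 53.59456510893956
```

View pics/15.png

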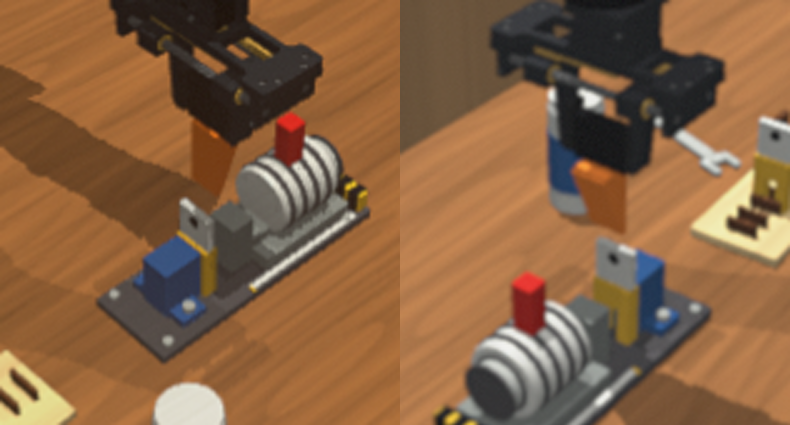

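Emit:
arm_command([
  [0.04,0.02,-0.001,-0.004,0],
  [0.04,0.03,0,0,0],
  [0.04,0.01,0,0,0],
  [0.04,0,0,0,0],
  [0.04,0,0,0,0],
])

```text
clock: 22.42
tool_pos: [0.5597, 0.0651, 0.1534]
eef_rot: [0.496, 0.504, -0.495, 0.504]
contact_force: [0.5, 0.5, -0.9]
opening: 0.607
```

Run:
```python
from h import *
s=r.get_state();print(s['tool_pos'],R.from_quat(s['eef_rot']).as_matrix()[:,1],s['contact_force'],s['opening']*88)
C,p,d=shot('scene','c16');C,p,d=shot('side','s16');shot('wrist','w16')
q=cv2.imread('pics/c16.png')[180:280,270:370];q2=cv2.imread('pics/s16.png')[220:320,280:380];cv2.imwrite('pics/16.png',np.hstack([cv2.resize(q,(400,400),interpolation=2),cv2.resize(q2,(400,400),interpolation=2)]))
```

```text
[0.55971815 0.06512093 0.1534145 ] [0.99986472 0.01634457 0.00184248] [ 0.54949331  0.48659528 -0.91186676] 53.388683964694856
```

View pics/16.png

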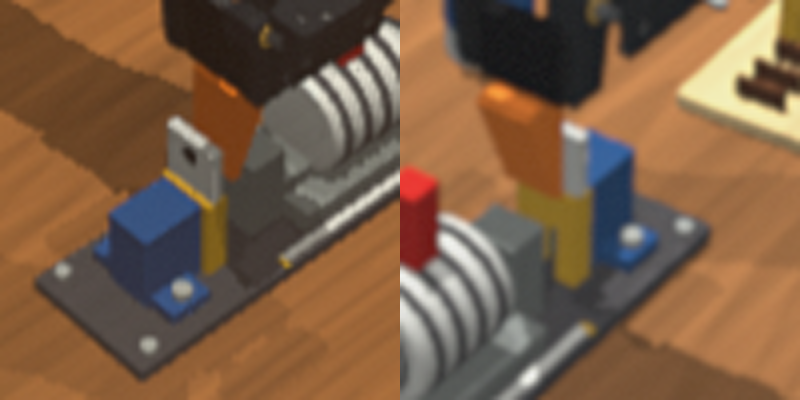

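View pics/w16.png

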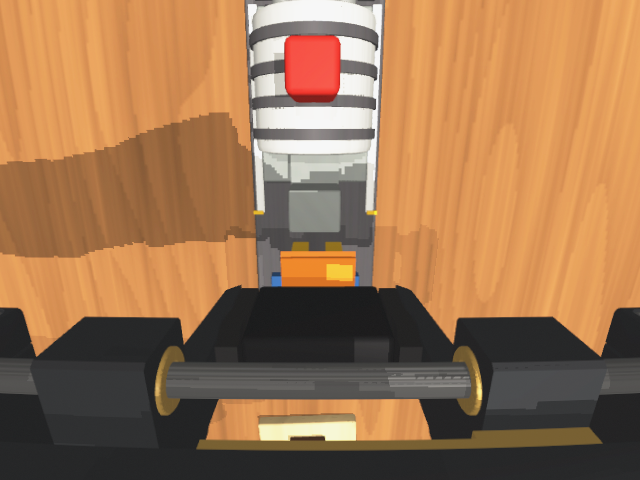

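The tip is centred in the slot, clear on both sides. Entering.

Emit:
arm_command([
  [0.04,0.008,-0.001,0,0],
  [0.04,0.01,0,0,0],
  [0.04,0.01,0,0,0],
  [0.04,0,0,0,0],
  [0.04,0,0,0,0],
])

```text
clock: 23.2
tool_pos: [0.558, 0.0654, 0.1244]
eef_rot: [0.496, 0.504, -0.496, 0.504]
contact_force: [-0.6, -0.8, -0.9]
opening: 0.609
```

Emit:
arm_command([
  [0.04,0,0,0.002,0],
  [0.04,0,0,0.002,0],
  [0.04,0,0,0,0],
])

```text
clock: 23.58
tool_pos: [0.5581, 0.0609, 0.1247]
eef_rot: [0.496, 0.504, -0.496, 0.504]
contact_force: [0.3, -0.0, -0.7]
opening: 0.609
```

Emit:
arm_command([
  [0.04,0,0,0.001,0],
  [0.04,0,0,0,0],
])

```text
clock: 23.82
tool_pos: [0.558, 0.0603, 0.1245]
eef_rot: [0.496, 0.504, -0.496, 0.504]
contact_force: [0.3, -0.6, -1.3]
opening: 0.606
```

Emit:
arm_command([
  [0.04,0,0,0.001,0],
  [0.04,0,0,0,0],
])

```text
clock: 24.08
tool_pos: [0.558, 0.0592, 0.1245]
eef_rot: [0.496, 0.504, -0.496, 0.504]
contact_force: [0.5, 0.4, -1.9]
opening: 0.608
```

Emit:
arm_command([
  [0.04,0.005,0,0.0005,0],
  [0.04,0.005,0,0,0],
  [0.04,0.005,0,0,0],
  [0.04,0,0,0,0],
])

```text
clock: 24.58
tool_pos: [0.5577, 0.0588, 0.1089]
eef_rot: [0.495, 0.504, -0.496, 0.504]
contact_force: [0.1, -0.1, -0.9]
opening: 0.603
```

Emit:
arm_command([
  [0.04,0.003,0,0,0],
  [0.04,0.003,0,0,0],
  [0.04,0,0,0,0],
])

```text
clock: 24.95
tool_pos: [0.5579, 0.0588, 0.1033]
eef_rot: [0.496, 0.504, -0.496, 0.504]
contact_force: [0.5, 0.6, -1.0]
opening: 0.606
```

Emit:
arm_command([
  [0.04,0.002,0,0,0],
  [0.04,0.002,0,0,0],
  [0.04,0,0,0,0],
])

```text
clock: 25.32
tool_pos: [0.5579, 0.0588, 0.0993]
eef_rot: [0.496, 0.504, -0.496, 0.504]
contact_force: [-0.2, 0.3, -1.5]
opening: 0.602
```

Emit:
arm_command([
  [0.04,0.0015,0,0,0],
  [0.04,0.0015,0,0,0],
  [0.04,0,0,0,0],
])

```text
clock: 25.7
tool_pos: [0.558, 0.0588, 0.0964]
eef_rot: [0.496, 0.504, -0.496, 0.504]
contact_force: [0.9, 0.3, -0.6]
opening: 0.607
```

Emit:
arm_command([
  [0.04,0.0015,0,0,0],
  [0.04,0,0,0,0],
])

```text
clock: 25.95
tool_pos: [0.5582, 0.0586, 0.095]
eef_rot: [0.496, 0.504, -0.496, 0.504]
contact_force: [-0.2, -0.3, 0.1]
opening: 0.607
```

Emit:
arm_command([
  [0.04,0.0015,0,0,0],
  [0.04,0,0,0,0],
])

```text
clock: 26.2
tool_pos: [0.5583, 0.0582, 0.0937]
eef_rot: [0.496, 0.504, -0.496, 0.504]
contact_force: [-0.2, -2.9, 2.1]
opening: 0.611
```

Contact begins with the tip about 6 mm above the bed, as predicted. Pressing on.

Emit:
arm_command([
  [0.04,0.0015,0,0,0],
  [0.04,0,0,0,0],
])

```text
clock: 26.45
tool_pos: [0.5585, 0.058, 0.093]
eef_rot: [0.496, 0.503, -0.496, 0.505]
contact_force: [-0.8, -2.0, 10.3]
opening: 0.605
```

Emit:
arm_command([
  [0.04,0.0015,0,0,0],
  [0.04,0,0,0,0],
])

```text
clock: 26.7
tool_pos: [0.5586, 0.0579, 0.0925]
eef_rot: [0.496, 0.503, -0.496, 0.505]
contact_force: [-3.6, -3.7, 18.4]
opening: 0.608
```

Emit:
arm_command([
  [0.04,0.0015,0,0,0],
  [0.04,0,0,0,0],
])

```text
clock: 26.95
tool_pos: [0.5588, 0.0578, 0.0921]
eef_rot: [0.496, 0.503, -0.496, 0.505]
contact_force: [-4.4, -4.6, 28.9]
opening: 0.611
```

Run:
```python
from h import *
s=r.get_state();print(s['tool_pos'],s['contact_force'],s['opening']*88)
C,p,d=shot('scene','c17');C,p,d=shot('side','s17');C,p,d=shot('wrist','w17')
q=cv2.imread('pics/c17.png')[160:280,270:390];q2=cv2.imread('pics/s17.png')[210:350,240:380];cv2.imwrite('pics/17.png',np.hstack([cv2.resize(q,(400,400),interpolation=2),cv2.resize(q2,(400,400),interpolation=2)]))
us,vs=np.meshgrid(np.arange(240,400),np.arange(60,290))
K=np.array([atd(C,u,v,d[v,u]) for u,v in zip(us.ravel(),vs.ravel())])
m=(abs(K[:,2]-.072)<.003)&(K[:,1]>.065)&(K[:,1]<.12)&(abs(K[:,0]-.559)<.03)
q=K[m];print(len(q),q.min(0),q.max(0))
m=(abs(K[:,2]-.15)<.003)&(K[:,1]>.1);q=K[m];print('post',q.min(0),q.max(0)) if len(q) else 0
```

```text
[0.55875394 0.05777919 0.09214355] [-4.40823171 -4.59188068 28.85135007] 53.76296036311285
3897 [0.54099522 0.07750986 0.06900391] [0.5754268  0.10518374 0.07438151]
```

View pics/17.png

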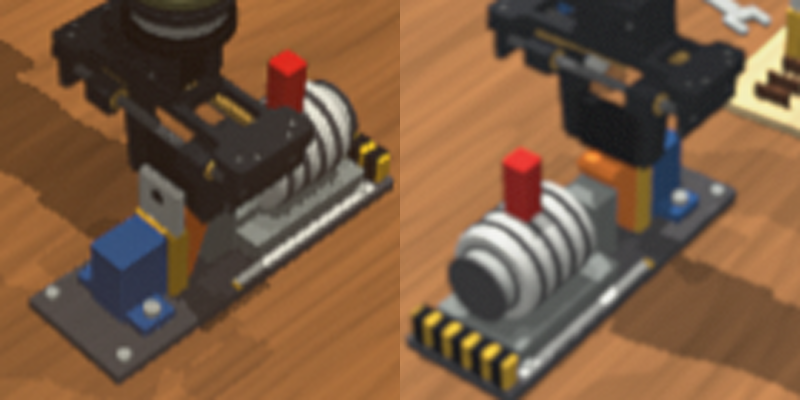

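View pics/w17.png

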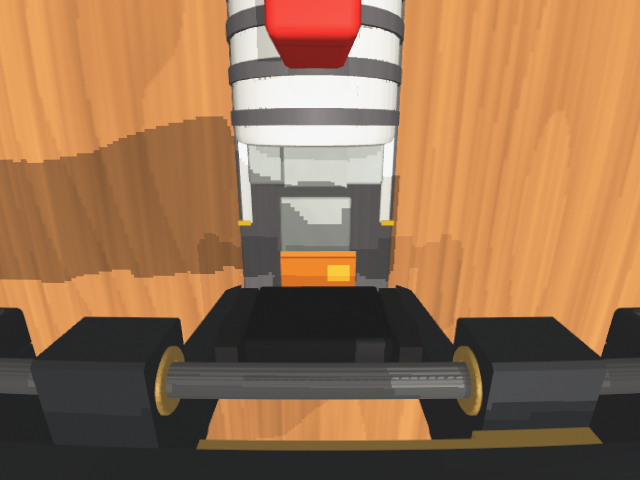

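View pics/s17.png

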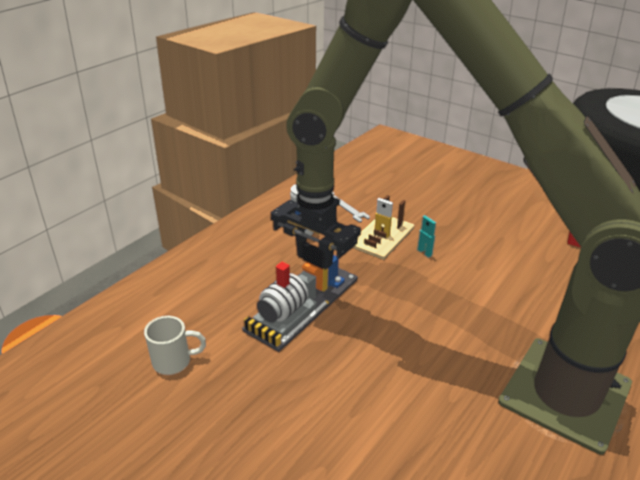

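Emit:
arm_command([
  [0.04,0,0,0,0],
  [0.04,0,0,0,0],
  [0.04,0,0,0,0],
  [0.04,0,0,0,0],
])

```text
clock: 27.6
tool_pos: [0.5587, 0.0578, 0.0921]
eef_rot: [0.496, 0.503, -0.496, 0.505]
contact_force: [-5.2, -4.1, 28.3]
opening: 0.605
```

The force and pose are steady. Handing in.

Run:
```python
from h import *
print(r.finish_job()); s=r.get_state(); print(s['clock'],s['tool_pos'],s['contact_force'])
```

```text
the job is handed in; nothing more can be done
None
the job is handed in; nothing more can be done
```

I slid the alternator by its red post about 23 mm, until it stopped hard against the striped end stop (push rose to about 19 N with no further movement). The gap measured about 41–42 mm. One spacer left about 26 mm of room, enough for the wedge to grip, so I stood spacer_a flush against the blue block and left spacer_b in the rack. I then pressed the wedge in beside the nose block, flat side to the spacer.

**Last checks:**
- **Wedge:** it went tight, with the push rising from 2 to 28 N over the last 1.5 mm. The tip was then about 5 mm above the bed, worked out from the arm position, so it did not bottom out. Push and position held steady until I handed in at about 27.6 s, still gripping and pressing.
- **Alternator:** the nose face read about 0.0775 m along y, against 0.0765 m before packing, so it is still home within camera error.
- **Bystanders:** I never moved close to the spray can, spanner or mug. The mug looks unmoved in the last pictures; the arm hid most of the can and spanner there, but both looked in place in the earlier views.
- **Fit limits:** the gap falls where the stated one- and two-spacer limits overlap. The wedge gripping above the bed settled it as one. No check failed.

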